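Fit the filter cassette of the bench dust extractor

TASK

Slide the filter cassette of the bench dust extractor gently home under the hood, as far as it goes. Then pull its captive knurled screw out against the spring until you feel it come to the stop, ease off a little, and turn it clockwise, letting it climb on its thread, until you feel it come up snug: use light force throughout, never forcing, hauling or over-tightening it, leave the other things on the bench where they are, and let go.

Things in the scene. Friction and masses are not known exactly. Their poses are not given: they have to be found in the camera images.
- unit: Dust extractor, grey box fixed to the bench, 230 (x) x 300 (y) x 70 mm high, with a white hood (top at 104 mm) over its +y end (unit y 45 to 150 mm). Origin: on the bench under the box, which spans x -120 to 110 mm. z up; +y points from the cassette to the hood. Heights below are above the bench.
- cassette (a joint): Flat white filter cassette, 110 (x) x 120 (y) x 19 mm, between low rails (top 84 mm) on the deck; slides along the unit's +y into the hood, metres. Starts at 0.012 to 0.040; 0.060 is home, against a stop; above 0.0575 counts. Drags with about 4.5 N. Until it is home it bars the claw under the deck: the screw then pulls out only 2.5 mm.
- tab (a point): Centre of the black upright tab on the cassette: 44 (x) x 10 (y) x 32 mm high, its top 120 mm and its foot 89 mm above the bench, at unit x = 35 mm. Push its -y face, or pinch it across its 10 mm.
- backstop: The stop in the hood that the cassette's nose meets when home (hidden in the hood, fixed). More than 25 N against it dents the cassette.
- knob (a point): Centre of the captive screw's head: a round knurled steel knob, 34 mm diameter, 26 mm high, axis vertical, over a flat steel boss 46 mm across whose top is at 76 mm. Down, the knob spans heights 80 to 106 mm; this point is 13 mm above its underside, at unit x = -80, y = 0.
- draw (a joint): How far the screw stands out (up), m; 0 = down, held by spring and weight: 6 N, growing 0.3 N per mm. Down, it is keyed and cannot turn. Pulled up, it comes free and meets the start of its thread at 7 to 11 mm (differs from unit to unit, feel for it); 2.5 mm higher is a hard stop. Between the two it can be turned onto the thread. Let go before that, it springs back.
- screw (a joint): Turn, rad, 0 at the start (0.1 play either way), growing clockwise from above. Clockwise it climbs 3 mm per rad, with 2.5 mm axial play in the thread; past 0.4 rad it stays when let go and can be regripped. Free driving takes under 0.1 N m. After 1.1 to 2.9 rad in all (differs from unit to unit, feel for it) its shoulder seats and the torque climbs steeply, about 0.25 N m per 0.1 rad.
- collar: Upper flank of the screw's thread lug, inside the box; carried by the screw. It bears on the stop and on the upper side of the thread when the screw is hauled outward. Hauling with more than 25 N beyond the spring strips the thread.
- glue_bottle: Yellow glue bottle, 52 mm across, 150 mm tall, stands beside the hood. Leave alone.
- mug: White mug, 80 mm across, 90 mm tall. Leave alone.
- dust_brush: Wooden brush, 100 x 28 x 36 mm, lies on the robot's side of the extractor. Leave alone.
- shoulder: Shoulder of the screw, inside the box; carried by the screw. It bears on its seat when the screw is driven home and the cassette clamped. About 0.1 N m of turning torque beyond free driving makes it snug (6 N here, 16 mm from the axis); above 28 N here (0.45 N m) is over-tight.
- lug: Lower flank of the thread lug, inside the box, 13 mm from the axis; carried by the screw. It bears on the keyway's sides if the screw is turned while still keyed, and on the thread under the spring. More than 30 N here (0.4 N m against the keyway, or pressing the screw down on its thread by 20 N) damages it.

How it is judged:
By the outcome, as a careful person would: the job done as asked, in the order asked, and still so for the second after the job is handed in, with the robot touching nothing.
It also fails if it takes over 72 s, if anything falls off the work surface, if the arm or the gripper's body presses on something with over 40 N, if the wrist force passes 120 N, or if a joint passes its speed limit or range.

ROBOT

A 6-joint arm with a two-finger parallel gripper is mounted at the origin on the work surface. World frame = base frame: x ahead of the robot, y to its left, z up, the work surface at z = 0. Lengths are in m, angles in rad, forces in N, time in s.
With the tool pointing down it reaches from about 0.3 to 0.775 m from the base axis. Payload 14.6 kg.
Tool frame: the origin (TCP) lies midway between the tips of the shut fingers; the grasp point (between the pads) lies 19 mm behind it (grasp_offset is the distance from the TCP to the grasp point, in m); z points along the fingers, y is the line along which they close (so a half turn about z gives the same grasp; the last joint's range is limited). The gripper opens to 94 mm and grips with 3 to 60 N. Pads are 16 mm wide; open, the fingers measure 119 mm over their backs; the gripper's body (75 mm by 177 mm) begins 78 mm behind the grasp point.
Start: joints at [1.167, 0.3, 1.521, -0, 1.321, -0.067], TCP at [0.182, 0.519, 0.205] pointing down, gripper open.
Joint ranges: [-3.03, 3.03], [-0.79, 2.21], [0.23, 2.52], [-1.04, 4.18], [0, 3.07], [-2.55, 2.55]. Speed limits (rad/s): [2.22, 2.22, 2.57, 3.14, 3.14, 3.14].

INTERFACE

Orientations are given as [roll, pitch, yaw] about the fixed x, y, z axes, in that order (R = Rz(yaw) Ry(pitch) Rx(roll)).
In Python, from station import * gives the robot as it stands. The module is installed in compiled form; this text tells all that it offers.
- The arm moves only by the tool send_rows, never from a script. Its argument "rows" is a list of rows, each an object of numbers: "dx", "dy", "dz": the shift along the tool's x, y, z in mm; "roll": the turn about the tool's z in degrees; "jaw": the closure, from -1 (fully open) to 1 (shut). In form: [{"dx": .., "dy": .., "dz": .., "roll": .., "jaw": ..}, ...]. A call has 1 to 12 rows; each row shifts and turns the commanded pose from where the row before left it, along the tool's axes as they then stand; what a row does not reach is not made up. A row lasts 1/12 s, in which the tool goes at most 41.7 mm and 7.16 degrees, less where a joint would pass 70% of its speed; a pose out of reach is approached as far as the arm can. A call is refused whole if a number of a shift passes 41.7 or a number of a turn 7.16, either way. A call with a gripper value outside its range is refused whole. The fingers move at their own pace and stop on an object; "force" is the grip in N (left out, the last holds). Time passes only in rows, so rows that do not move let the fingers close. It gives the time, the measured TCP pose, the force, the opening and the grip force at its end, in the units of the state.
- get_obs(): the state, without advancing time (a new reading comes with each control period).
- camera(name): name is "side" or "top"; returns a dict with "frame" (384x512x3 uint8, red, green, blue), "z_map" (384x512 float32, m along the optical axis (not along the pixel's ray), 0 where there is no reading), "camera_matrix" (3x3 intrinsics, pixels), "rvec" (rotation vector, rad) and "tvec" (3), from world to camera coordinates, as OpenCV has them. Camera axes: x right, y down, z forward; pixel columns grow to the right and rows downward; lengths in m; the calibration is good to about 2 mm. A picture is of the moment at which its call begins.
- hand_in(): hands the job in; it is judged then, once.
The state is a dict: "time_s": time; "qpos": joint angles; "joint_vel": joint speeds; "tau": joint torques, N m; "ee_pos": TCP position; "eef_rot": TCP orientation; "force": force on the tool from outside, world axes, zero at the start; "moment": the same for the moment, N m; "grip_width": finger opening in m; "grip_force": force on a finger pad.
Only numpy, scipy, OpenCV 4.12 (cv2) and the standard library are available. Lean on these libraries where they do the work, as an engineer would, in place of code of your own. Each camera call takes 0.05 s, during which the arm holds its last target. There are 200 camera calls.

## Working session

There is one attempt and no reset: what is moved stays moved. The work goes in short steps, Python scripts to look and compute and a tool call to move; the robot and the scene stay as the last step left them, time stands still between calls to the robot, and variables do not carry over. Pictures are saved under pics/ and viewed, at most 10 in all, crops included, and the job is handed in when it is done.

Besides the shell and the picture viewer there is one more tool, called after "Call:" as name(argument=value, ...) on one line, values as JSON. send_rows: Moves the arm, as the interface text tells. Its arguments: {"type":"object","properties":{"rows":{"type":"array"},"force":{"type":"number"}},"required":["rows"]}

```bash
mkdir -p pics; cat > h.py <<'E'
from station import *
import numpy as np, cv2
def grab():
    return {n:camera(n) for n in("top","side")}
def cloud(c):
    z=c["z_map"];K=c["camera_matrix"];v,u=np.mgrid[:z.shape[0],:z.shape[1]]
    p=np.stack([(u-K[0,2])/K[0,0]*z,(v-K[1,2])/K[1,1]*z,z],-1)
    R=cv2.Rodrigues(np.array(c["rvec"]))[0]
    w=(p-np.array(c["tvec"]).ravel())@R
    w[z<=0]=np.nan
    return w
E
python3 - <<'E'
from h import *
o=get_obs();print({k:np.round(v,3) for k,v in o.items()})
d=grab()
ims=[d[n]["frame"][...,::-1] for n in d]
for n in d: cv2.imwrite(f"pics/{n}0.png",d[n]["frame"][...,::-1]); np.save(n+"0.npy",cloud(d[n]))
for n in d:
    R=cv2.Rodrigues(np.array(d[n]["rvec"]))[0];print(n,-R.T@np.array(d[n]["tvec"]).ravel(),R[2])
E
```

```text
{'time_s': np.float64(0.0), 'qpos': array([ 1.167,  0.3  ,  1.522, -0.   ,  1.321, -0.067]), 'joint_vel': array([-0.001, -0.   , -0.001,  0.   ,  0.   ,  0.   ]), 'tau': array([ 1.0000e-03, -5.3181e+01, -3.5273e+01,  7.1000e-02,  2.4000e-02,
       -0.0000e+00]), 'ee_pos': array([0.182, 0.519, 0.205]), 'eef_rot': array([-3.14 , -0.   ,  2.805]), 'force': array([ 0.187,  0.173, -0.317]), 'moment': array([-0.036,  0.041, -0.012]), 'grip_force': np.float64(0.0), 'grip_width': np.float64(0.094)}
top [0.4459393  0.0197821  0.83715652] [ 0.1860748  -0.00386719 -0.98252797]
side [ 0.45131907 -0.5309637   0.79812298] [ 0.14246863  0.62694478 -0.76592619]
```

View pics/top0.png

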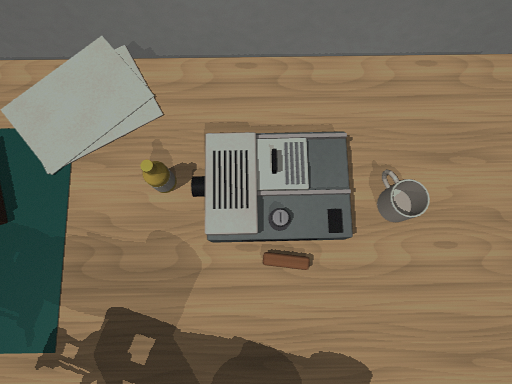

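View pics/side0.png

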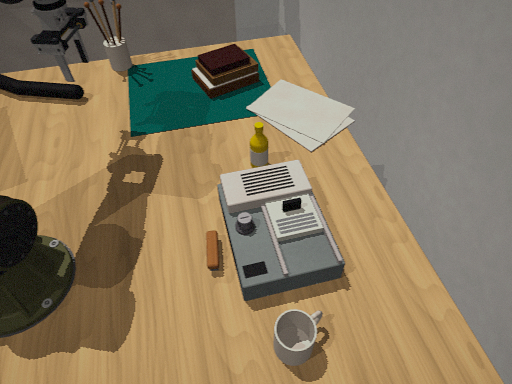

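The top view shows the hood at about (230,185), the tab at (275,160), the knob at (281,217) and the brush at (286,260). The unit's +y runs roughly along world +y. The side view agrees, with the tab at (291,204) and the knob at (244,222).

```bash
python3 - <<'E'
from h import *
for n,(tb,kb) in dict(top=((262,140,290,180),(262,200,300,236)),side=((275,190,308,220),(230,205,260,240))).items():
    w=np.load(n+"0.npy")
    def sel(b,lo,hi):
        p=w[b[1]:b[3],b[0]:b[2]].reshape(-1,3);return p[(p[:,2]>lo)&(p[:,2]<hi)]
    t=sel(tb,.112,.13);k=sel(kb,.101,.113)
    for nm,p in(("tab",t),("knob",k)):
        r=cv2.minAreaRect((p[:,:2]*1000).astype(np.float32));print(n,nm,len(p),p.mean(0).round(4),p.min(0).round(4),p.max(0).round(4),np.round(r[0],1),np.round(r[1],1),r[2])
    # hood top and whole box outline
    for lo,hi,nm in((.099,.108,"hood"),(.06,.125,"box")):
        m=((w[...,2]>lo)&(w[...,2]<hi)).astype(np.uint8)
        m=cv2.morphologyEx(m,cv2.MORPH_OPEN,np.ones((3,3)))
        c,l,s,_=cv2.connectedComponentsWithStats(m)
        sub=[i for i in range(1,c) if s[i,4]>1000]
        for i in sub:
            p=w[l==i];r=cv2.minAreaRect((p[:,:2]*1000).astype(np.float32));print(n,nm,s[i],np.round(r[0],1),np.round(r[1],1),r[2])
E
```

```text
top tab 114 [ 0.6503 -0.0159  0.1187] [ 0.6292 -0.0211  0.1123] [ 0.6726 -0.0112  0.123 ] [650.9 -16.1] [43.4  9.9] 0.34257054328918457
top knob 221 [ 0.5366 -0.0257  0.1051] [ 0.5211 -0.0413  0.1011] [ 0.5532 -0.0097  0.1091] [537.2 -25.6] [32.1 31.5] 1.093852162361145
top hood [ 205  132   53  102 5203] [611.2  72.4] [210.  104.9] 0.3049156665802002
top box [  205   131   148   110 15371] [612.1 -25.4] [230.5 300.4] 0.5242564678192139
side tab 101 [ 0.6504 -0.0183  0.1187] [ 0.6293 -0.0226  0.1124] [ 0.6728 -0.011   0.1227] [651.  -16.8] [11.6 43.5] 89.82670593261719
side knob 151 [ 0.5359 -0.0269  0.1059] [ 0.5134 -0.0434  0.1012] [0.5533 0.0197 0.1093] [534.2 -10.8] [34.2 64.9] 6.925034523010254
side hood [ 220  160   91   46 2734] [609.8  71.3] [209.3 108.4] 0.6409602761268616
side box [ 349    0  163  175 3837] [1248.6  509.9] [  11.7 1082.5] 0.09680373221635818
side box [ 195   44   63   38 1425] [627.6 680.4] [181.3 142.9] 16.90017318725586
side box [  217   160   128   130 11030] [611.  -25.5] [229.8 302.2] 0.41373375058174133
side box [   0  243   48   60 1291] [ 64.4 -30.1] [140.7  49.3] 58.69606018066406
```

Call:
send_rows(rows=[{"dx": 0,"dy": 0,"dz": 0,"roll": -6.43,"jaw": 1},{"dx": 0,"dy": 0,"dz": 0,"roll": -6.43,"jaw": 1},{"dx": 0,"dy": 0,"dz": 0,"roll": -6.43,"jaw": 1},{"dx": -20,"dy": -25,"dz": 0,"roll": 0,"jaw": 1},{"dx": -26,"dy": -32,"dz": 0,"roll": 0,"jaw": 1},{"dx": -26,"dy": -32,"dz": 0,"roll": 0,"jaw": 1},{"dx": -26,"dy": -32,"dz": 0,"roll": 0,"jaw": 1},{"dx": -26,"dy": -32,"dz": 0,"roll": 0,"jaw": 1},{"dx": -26,"dy": -32,"dz": 0,"roll": 0,"jaw": 1},{"dx": -26,"dy": -32,"dz": 0,"roll": 0,"jaw": 1},{"dx": -26,"dy": -32,"dz": 0,"roll": 0,"jaw": 1},{"dx": -26,"dy": -32,"dz": 0,"roll": 0,"jaw": 1}], force=20)

```text
time_s: 1.1
ee_pos: [0.4105, 0.2362, 0.2054]
eef_rot: [-3.142, -0.0, 3.142]
force: [0.6, 0.4, -0.3]
grip_width: 0.0176
grip_force: 0.0
```

Call:
send_rows(rows=[{"dx": -26,"dy": -32,"jaw": 1},{"dx": -26,"dy": -32,"jaw": 1},{"dx": -26,"dy": -32,"jaw": 1},{"dx": -26,"dy": -32,"jaw": 1},{"dx": -26,"dy": -32,"jaw": 1},{"dx": -26,"dy": -32,"jaw": 1},{"dx": -26,"dy": -32,"jaw": 1},{"dx": -26,"dy": -32,"jaw": 1},{"dx": -22,"dy": -27,"jaw": 1},{"dx": -11,"dy": -10,"dz": 10,"jaw": 1},{"dz": 35,"jaw": 1},{"dz": 35,"jaw": 1}])

```text
invalid input at $.rows[0]: expected keys dx, dy, dz, roll, jaw
```

Call:
send_rows(rows=[{"dz": 20,"jaw": 1},{"dz": 8,"jaw": 1},{"jaw": 1},{"jaw": 1}])

```text
invalid input at $.rows[0]: expected keys dx, dy, dz, roll, jaw
```

Call:
send_rows(rows=[{"dx": -26,"dy": -32,"dz": 0,"roll": 0,"jaw": 1},{"dx": -26,"dy": -32,"dz": 0,"roll": 0,"jaw": 1},{"dx": -26,"dy": -32,"dz": 0,"roll": 0,"jaw": 1},{"dx": -26,"dy": -32,"dz": 0,"roll": 0,"jaw": 1},{"dx": -26,"dy": -32,"dz": 0,"roll": 0,"jaw": 1},{"dx": -26,"dy": -32,"dz": 0,"roll": 0,"jaw": 1},{"dx": -26,"dy": -32,"dz": 0,"roll": 0,"jaw": 1},{"dx": -26,"dy": -32,"dz": 0,"roll": 0,"jaw": 1},{"dx": -22,"dy": -27,"dz": 0,"roll": 0,"jaw": 1},{"dx": -11,"dy": -10,"dz": 10,"roll": 0,"jaw": 1},{"dx": 0,"dy": 0,"dz": 35,"roll": 0,"jaw": 1},{"dx": 0,"dy": 0,"dz": 35,"roll": 0,"jaw": 1}])

```text
time_s: 2.1
ee_pos: [0.6514, -0.0561, 0.1247]
eef_rot: [-3.141, 0.002, 3.14]
force: [0.6, 0.1, -0.6]
grip_width: 0.0004
grip_force: 0.0
```

Call:
send_rows(rows=[{"dx": 0,"dy": 0,"dz": 20,"roll": 0,"jaw": 1},{"dx": 0,"dy": 0,"dz": 8,"roll": 0,"jaw": 1},{"dx": 0,"dy": 0,"dz": 0,"roll": 0,"jaw": 1},{"dx": 0,"dy": 0,"dz": 0,"roll": 0,"jaw": 1}])

```text
time_s: 2.43
ee_pos: [0.6511, -0.055, 0.0985]
eef_rot: [-3.141, 0.001, 3.142]
force: [-0.4, 0.9, 0.7]
grip_width: 0.0004
grip_force: 0.0
```

Call:
send_rows(rows=[{"dx": 0,"dy": 8,"dz": 0,"roll": 0,"jaw": 1},{"dx": 0,"dy": 6,"dz": 0,"roll": 0,"jaw": 1},{"dx": 0,"dy": 3,"dz": 0,"roll": 0,"jaw": 1},{"dx": 0,"dy": 2,"dz": 0,"roll": 0,"jaw": 1},{"dx": 0,"dy": 2,"dz": 0,"roll": 0,"jaw": 1},{"dx": 0,"dy": 2,"dz": 0,"roll": 0,"jaw": 1}])

```text
time_s: 2.93
ee_pos: [0.6509, -0.0322, 0.098]
eef_rot: [-3.141, 0.001, 3.142]
force: [-1.2, -5.0, 3.8]
grip_width: 0.0005
grip_force: 2.4
```

Call:
send_rows(rows=[{"dx": 0,"dy": 2,"dz": 0,"roll": 0,"jaw": 1},{"dx": 0,"dy": 2,"dz": 0,"roll": 0,"jaw": 1},{"dx": 0,"dy": 2,"dz": 0,"roll": 0,"jaw": 1},{"dx": 0,"dy": 2,"dz": 0,"roll": 0,"jaw": 1}])

```text
time_s: 3.27
ee_pos: [0.6508, -0.0245, 0.0979]
eef_rot: [-3.141, 0.001, 3.141]
force: [-0.3, -5.2, 4.7]
grip_width: 0.0005
grip_force: 2.4
```

Call:
send_rows(rows=[{"dx": 0,"dy": 2,"dz": 0,"roll": 0,"jaw": 1},{"dx": 0,"dy": 2,"dz": 0,"roll": 0,"jaw": 1},{"dx": 0,"dy": 2,"dz": 0,"roll": 0,"jaw": 1},{"dx": 0,"dy": 1,"dz": 0,"roll": 0,"jaw": 1}])

```text
time_s: 3.6
ee_pos: [0.6508, -0.0173, 0.0978]
eef_rot: [-3.141, 0.0, 3.141]
force: [-0.9, -5.4, 3.3]
grip_width: 0.0002
grip_force: 2.4
```

```bash
python3 - <<'E'
from h import *
c=camera("top");w=cloud(c)
f=c["frame"][120:250,190:370,::-1];cv2.imwrite("pics/t1.png",cv2.resize(f,None,fx=4,fy=4))
E
```

```text
(no output)
```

View pics/t1.png

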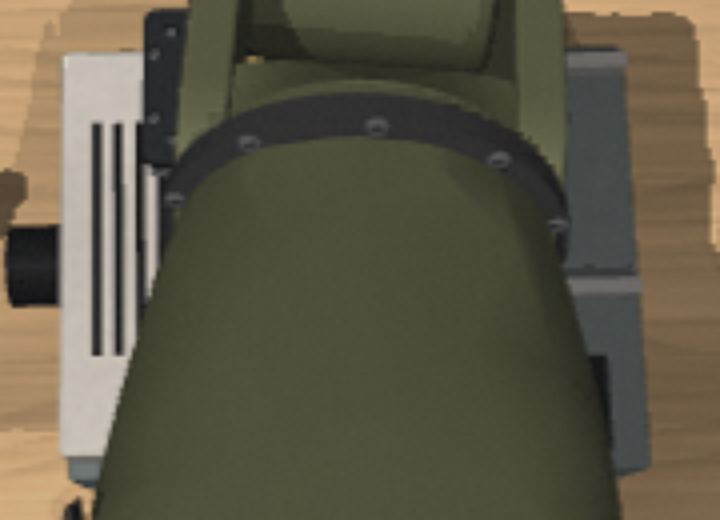

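The arm hides the cassette in this crop, so I'll feel for the stop with small steps instead.

Call:
send_rows(rows=[{"dx": 0,"dy": 1,"dz": 0,"roll": 0,"jaw": 1},{"dx": 0,"dy": 1,"dz": 0,"roll": 0,"jaw": 1},{"dx": 0,"dy": 0.5,"dz": 0,"roll": 0,"jaw": 1}])

```text
time_s: 3.9
ee_pos: [0.6508, -0.0145, 0.0976]
eef_rot: [-3.141, 0.0, 3.141]
force: [-0.4, -5.3, 3.3]
grip_width: 0.0008
grip_force: 2.3
```

Call:
send_rows(rows=[{"dx": 0,"dy": 1,"dz": 0,"roll": 0,"jaw": 1},{"dx": 0,"dy": 1,"dz": 0,"roll": 0,"jaw": 1}])

```text
time_s: 4.07
ee_pos: [0.6508, -0.0124, 0.0975]
eef_rot: [-3.142, 0.0, 3.141]
force: [0.5, -4.1, 3.8]
grip_width: 0.0006
grip_force: 2.4
```

Call:
send_rows(rows=[{"dx": 0,"dy": 1,"dz": 0,"roll": 0,"jaw": 1},{"dx": 0,"dy": 0.5,"dz": 0,"roll": 0,"jaw": 1}])

```text
time_s: 4.23
ee_pos: [0.6508, -0.0108, 0.0975]
eef_rot: [-3.142, 0.0, 3.142]
force: [0.4, -5.3, 3.6]
grip_width: 0.0003
grip_force: 2.3
```

Call:
send_rows(rows=[{"dx": 0,"dy": -3,"dz": 0,"roll": 0,"jaw": 1},{"dx": 0,"dy": 0,"dz": -25,"roll": 0,"jaw": 1},{"dx": 0,"dy": 0,"dz": -25,"roll": 0,"jaw": 0.5},{"dx": 0,"dy": 5,"dz": 0,"roll": 7,"jaw": -0.5},{"dx": 0,"dy": 0,"dz": 0,"roll": 7,"jaw": -0.5},{"dx": 0,"dy": 0,"dz": 0,"roll": 7,"jaw": -0.5},{"dx": 0,"dy": 0,"dz": 0,"roll": 7,"jaw": -0.5},{"dx": 0,"dy": 0,"dz": 0,"roll": 7,"jaw": -0.5},{"dx": 0,"dy": 0,"dz": 0,"roll": 7,"jaw": -0.5},{"dx": 0,"dy": 0,"dz": 0,"roll": 7,"jaw": -0.5},{"dx": 0,"dy": 0,"dz": 0,"roll": 7,"jaw": -0.5},{"dx": 0,"dy": 0,"dz": 0,"roll": 7,"jaw": -0.5}], force=8)

```text
time_s: 5.23
ee_pos: [0.6503, -0.0085, 0.1467]
eef_rot: [-3.141, -0.002, 2.036]
force: [0.5, 0.6, 0.2]
grip_width: 0.064
grip_force: 0.0
```

Call:
send_rows(rows=[{"dx": 0,"dy": 0,"dz": 0,"roll": 7,"jaw": -0.5},{"dx": 0,"dy": 0,"dz": 0,"roll": 7,"jaw": -0.5},{"dx": 0,"dy": 0,"dz": 0,"roll": 7,"jaw": -0.5},{"dx": 0,"dy": 0,"dz": 0,"roll": 6,"jaw": -0.5},{"dx": 15.5,"dy": 0,"dz": 0,"roll": 0,"jaw": -0.5},{"dx": 0,"dy": 0,"dz": 20,"roll": 0,"jaw": -0.5},{"dx": 0,"dy": 0,"dz": 15,"roll": 0,"jaw": -0.5},{"dx": 0,"dy": 0,"dz": 5,"roll": 0,"jaw": -0.5},{"dx": 0,"dy": 0,"dz": 0,"roll": 0,"jaw": -0.5},{"dx": 0,"dy": 0,"dz": 0,"roll": 0,"jaw": -0.5}])

```text
time_s: 6.07
ee_pos: [0.6508, 0.0071, 0.1078]
eef_rot: [-3.142, -0.0, 1.572]
force: [0.1, 0.1, 0.4]
grip_width: 0.0705
grip_force: 0.0
```

Call:
send_rows(rows=[{"dx": 0,"dy": 0,"dz": 0,"roll": 0,"jaw": 0.3},{"dx": 0,"dy": 0,"dz": 0,"roll": 0,"jaw": 0.3},{"dx": 0,"dy": 0,"dz": 0,"roll": 0,"jaw": 0.3},{"dx": 0,"dy": 0,"dz": 0,"roll": 0,"jaw": 0.3},{"dx": 0,"dy": 0,"dz": 0,"roll": 0,"jaw": 0.3}], force=8)

```text
time_s: 6.48
ee_pos: [0.6521, 0.0065, 0.108]
eef_rot: [3.137, 0.0, 1.571]
force: [15.9, 0.4, -5.8]
grip_width: 0.044
grip_force: 8.0
```

Call:
send_rows(rows=[{"dx": 0,"dy": 1.3,"dz": 0,"roll": 0,"jaw": 0.3},{"dx": 0,"dy": 0,"dz": 0,"roll": 0,"jaw": 0.3},{"dx": 0,"dy": 0,"dz": 0,"roll": 0,"jaw": 0.3}])

```text
time_s: 6.73
ee_pos: [0.6523, 0.0065, 0.1079]
eef_rot: [3.141, 0.0, 1.571]
force: [1.4, -0.2, 2.5]
grip_width: 0.0442
grip_force: 8.0
```

Call:
send_rows(rows=[{"dx": 1,"dy": 0,"dz": 0,"roll": 0,"jaw": 0.3},{"dx": 1,"dy": 0,"dz": 0,"roll": 0,"jaw": 0.3}])

```text
time_s: 6.9
ee_pos: [0.6523, 0.008, 0.1079]
eef_rot: [3.141, 0.001, 1.57]
force: [1.7, -4.7, 3.1]
grip_width: 0.0436
grip_force: 8.0
```

Call:
send_rows(rows=[{"dx": 1,"dy": 0,"dz": 0,"roll": 0,"jaw": 0.3},{"dx": 1,"dy": 0,"dz": 0,"roll": 0,"jaw": 0.3},{"dx": 1,"dy": 0,"dz": 0,"roll": 0,"jaw": 0.3}])

```text
time_s: 7.15
ee_pos: [0.6523, 0.011, 0.1079]
eef_rot: [3.141, 0.001, 1.57]
force: [1.5, -4.7, 4.6]
grip_width: 0.0441
grip_force: 8.0
```

Call:
send_rows(rows=[{"dx": 1,"dy": 0,"dz": 0,"roll": 0,"jaw": 0.3},{"dx": 1,"dy": 0,"dz": 0,"roll": 0,"jaw": 0.3}])

```text
time_s: 7.32
ee_pos: [0.6523, 0.0131, 0.1079]
eef_rot: [3.141, 0.001, 1.57]
force: [2.0, -4.4, 4.4]
grip_width: 0.0441
grip_force: 8.0
```

Call:
send_rows(rows=[{"dx": 1,"dy": 0,"dz": 0,"roll": 0,"jaw": 0.3},{"dx": 1,"dy": 0,"dz": 0,"roll": 0,"jaw": 0.3}])

```text
time_s: 7.48
ee_pos: [0.6522, 0.0151, 0.1079]
eef_rot: [3.141, 0.001, 1.57]
force: [1.8, -11.7, 4.3]
grip_width: 0.0438
grip_force: 8.0
```

Call:
send_rows(rows=[{"dx": 0.4,"dy": 0,"dz": 0,"roll": 0,"jaw": 0.3},{"dx": 0,"dy": 0,"dz": 0,"roll": 0,"jaw": 0.3}])

```text
time_s: 7.65
ee_pos: [0.6523, 0.0151, 0.1078]
eef_rot: [3.141, 0.001, 1.57]
force: [1.6, -8.2, 4.5]
grip_width: 0.0438
grip_force: 8.0
```

Home: the force stepped up and the position stopped advancing. Next I'll let go and move over the knob.

Call:
send_rows(rows=[{"dx": 0,"dy": 0,"dz": 0,"roll": 0,"jaw": -0.4},{"dx": 0,"dy": 0,"dz": 0,"roll": 0,"jaw": -0.4},{"dx": 0,"dy": 0,"dz": 0,"roll": 0,"jaw": -0.4},{"dx": 0,"dy": 0,"dz": -30,"roll": 0,"jaw": -0.4},{"dx": 0,"dy": 0,"dz": -30,"roll": 0,"jaw": -0.3},{"dx": -14,"dy": -38,"dz": 0,"roll": 0,"jaw": 0},{"dx": -14,"dy": -38,"dz": 0,"roll": 0,"jaw": 0},{"dx": -13,"dy": -39,"dz": 0,"roll": 0,"jaw": 0},{"dx": 0,"dy": 0,"dz": 0,"roll": -7,"jaw": 0},{"dx": 0,"dy": 0,"dz": 0,"roll": -7,"jaw": 0},{"dx": 0,"dy": 0,"dz": 0,"roll": -7,"jaw": 0},{"dx": 0,"dy": 0,"dz": 0,"roll": -7,"jaw": 0}])

```text
time_s: 8.65
ee_pos: [0.5367, -0.0248, 0.1674]
eef_rot: [-3.142, -0.001, 2.065]
force: [-0.1, 0.5, -0.6]
grip_width: 0.0474
grip_force: 0.0
```

Call:
send_rows(rows=[{"dx": 0,"dy": 0,"dz": 0,"roll": -7,"jaw": 0},{"dx": 0,"dy": 0,"dz": 0,"roll": -7,"jaw": 0},{"dx": 0,"dy": 0,"dz": 0,"roll": -7,"jaw": 0},{"dx": 0,"dy": 0,"dz": 0,"roll": -7,"jaw": 0},{"dx": 0,"dy": 0,"dz": 0,"roll": -7,"jaw": 0},{"dx": 0,"dy": 0,"dz": 0,"roll": -7,"jaw": 0},{"dx": 0,"dy": 0,"dz": 0,"roll": -7,"jaw": 0},{"dx": 0,"dy": 0,"dz": 0,"roll": -7,"jaw": 0},{"dx": 0,"dy": 0,"dz": 0,"roll": -6,"jaw": 0},{"dx": 0,"dy": 0,"dz": 0,"roll": 0,"jaw": 0}])

```text
time_s: 9.48
ee_pos: [0.5368, -0.0247, 0.1672]
eef_rot: [3.141, -0.001, -3.136]
force: [0.2, 0.1, 0.4]
grip_width: 0.0469
grip_force: 0.0
```

```bash
python3 - <<'E'
from h import *
o=get_obs();print(o["ee_pos"],o["eef_rot"],o["qpos"],o["grip_width"],o["force"])
d=grab()
f=[cv2.resize(d[n]["frame"][b:b+130,a:a+180,::-1],None,fx=2.2,fy=2.2) for n,(a,b) in dict(top=(190,120),side=(190,150)).items()]
cv2.imwrite("pics/t2.png",np.hstack(f))
w=cloud(d["side"]);p=w[175:235,270:320].reshape(-1,3);p=p[(p[:,2]>.112)&(p[:,2]<.125)];print("tab",len(p),np.median(p,0))
E
```

```text
[ 0.53676735 -0.02470155  0.16719819] [ 3.14117646e+00 -6.94290247e-04 -3.13643012e+00] [-1.14320149e-01  3.06604766e-01  1.60416632e+00  3.50438882e-04
  1.23156054e+00 -1.69039560e+00] 0.04690388505534897 [0.23190582 0.13653089 0.42833939]
tab 99 [0.64928172 0.01244319 0.11937713]
```

View pics/t2.png

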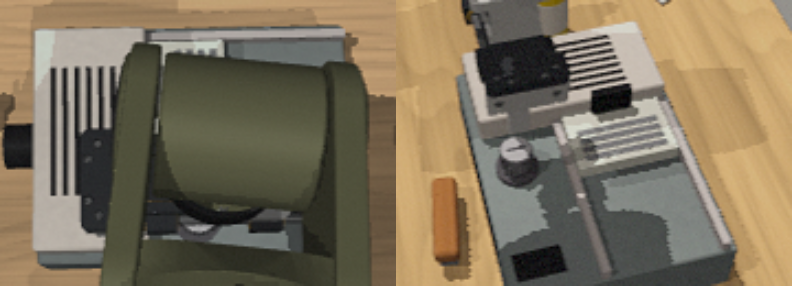

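The crop shows the tab against the hood, about 31 mm further in than at the start. The knob is clear at about (515,155) in the crop. Descending onto it now.

Call:
send_rows(rows=[{"dx": 0,"dy": -1.0,"dz": 20,"roll": 0,"jaw": 0},{"dx": 0,"dy": 0,"dz": 25,"roll": 0,"jaw": 0},{"dx": 0,"dy": 0,"dz": 20,"roll": 0,"jaw": 0},{"dx": 0,"dy": 0,"dz": 12,"roll": 0,"jaw": 0},{"dx": 0,"dy": 0,"dz": 8,"roll": 0,"jaw": 0},{"dx": 0,"dy": 0,"dz": 0,"roll": 0,"jaw": 0},{"dx": 0,"dy": 0,"dz": 0,"roll": 0,"jaw": 0}])

```text
time_s: 10.17
ee_pos: [0.5371, -0.026, 0.0828]
eef_rot: [3.142, 0.0, 3.14]
force: [0.9, 0.3, 1.1]
grip_width: 0.047
grip_force: 0.0
```

Call:
send_rows(rows=[{"dx": 0,"dy": 0,"dz": 0,"roll": 0,"jaw": 0.5},{"dx": 0,"dy": 0,"dz": 0,"roll": 0,"jaw": 0.5},{"dx": 0,"dy": 0,"dz": 0,"roll": 0,"jaw": 0.5},{"dx": 0,"dy": 0,"dz": 0,"roll": 0,"jaw": 0.5},{"dx": 0,"dy": 0,"dz": 0,"roll": 0,"jaw": 0.5}], force=5)

```text
time_s: 10.58
ee_pos: [0.5375, -0.026, 0.0833]
eef_rot: [-3.142, 0.002, 3.141]
force: [-0.4, 1.0, 5.8]
grip_width: 0.0337
grip_force: 5.0
```

Call:
send_rows(rows=[{"dx": 0,"dy": 0,"dz": 0,"roll": 0,"jaw": 0.6},{"dx": 0,"dy": 0,"dz": 0,"roll": 0,"jaw": 0.6},{"dx": 0,"dy": 0,"dz": 0,"roll": 0,"jaw": 0.6}], force=22)

```text
time_s: 10.83
ee_pos: [0.5375, -0.026, 0.0832]
eef_rot: [-3.142, 0.001, 3.141]
force: [-1.1, 0.6, 6.4]
grip_width: 0.0337
grip_force: 22.0
```

Call:
send_rows(rows=[{"dx": 0,"dy": 0,"dz": -1,"roll": 0,"jaw": 0.6},{"dx": 0,"dy": 0,"dz": -1,"roll": 0,"jaw": 0.6},{"dx": 0,"dy": 0,"dz": 0,"roll": 0,"jaw": 0.6}])

```text
time_s: 11.08
ee_pos: [0.537, -0.026, 0.0842]
eef_rot: [3.142, -0.0, 3.141]
force: [4.3, 1.1, -6.4]
grip_width: 0.0334
grip_force: 22.0
```

Call:
send_rows(rows=[{"dx": 0,"dy": 0,"dz": -1,"roll": 0,"jaw": 0.6},{"dx": 0,"dy": 0,"dz": 0,"roll": 0,"jaw": 0.6}])

```text
time_s: 11.25
ee_pos: [0.537, -0.026, 0.0853]
eef_rot: [3.141, -0.0, 3.141]
force: [3.9, 0.7, -5.9]
grip_width: 0.0333
grip_force: 22.0
```

Call:
send_rows(rows=[{"dx": 0,"dy": 0,"dz": -0.7,"roll": 0,"jaw": 0.6},{"dx": 0,"dy": 0,"dz": 0,"roll": 0,"jaw": 0.6}])

```text
time_s: 11.42
ee_pos: [0.537, -0.026, 0.0861]
eef_rot: [3.142, -0.0, 3.141]
force: [3.7, 0.8, -7.0]
grip_width: 0.0333
grip_force: 22.0
```

Call:
send_rows(rows=[{"dx": 0,"dy": 0,"dz": -0.7,"roll": 0,"jaw": 0.6},{"dx": 0,"dy": 0,"dz": -0.3,"roll": 0,"jaw": 0.6}])

```text
time_s: 11.58
ee_pos: [0.537, -0.026, 0.0871]
eef_rot: [3.142, -0.0, 3.141]
force: [3.0, 1.3, -6.2]
grip_width: 0.0334
grip_force: 22.0
```

Call:
send_rows(rows=[{"dx": 0,"dy": 0,"dz": -1,"roll": 0,"jaw": 0.6},{"dx": 0,"dy": 0,"dz": -0.5,"roll": 0,"jaw": 0.6}])

```text
time_s: 11.75
ee_pos: [0.537, -0.026, 0.0887]
eef_rot: [3.142, -0.0, 3.141]
force: [3.7, 0.6, -7.6]
grip_width: 0.0336
grip_force: 22.0
```

Call:
send_rows(rows=[{"dx": 0,"dy": 0,"dz": -1,"roll": 0,"jaw": 0.6},{"dx": 0,"dy": 0,"dz": -1,"roll": 0,"jaw": 0.6},{"dx": 0,"dy": 0,"dz": -0.5,"roll": 0,"jaw": 0.6}])

```text
time_s: 12.0
ee_pos: [0.537, -0.026, 0.0912]
eef_rot: [3.142, -0.0, 3.141]
force: [4.2, 1.5, -7.8]
grip_width: 0.0333
grip_force: 22.0
```

Call:
send_rows(rows=[{"dx": 0,"dy": 0,"dz": -0.7,"roll": 0,"jaw": 0.6},{"dx": 0,"dy": 0,"dz": 0,"roll": 0,"jaw": 0.6}])

```text
time_s: 12.17
ee_pos: [0.537, -0.026, 0.0919]
eef_rot: [3.142, 0.0, 3.141]
force: [3.7, 0.7, -9.0]
grip_width: 0.0334
grip_force: 22.0
```

Call:
send_rows(rows=[{"dx": 0,"dy": 0,"dz": -0.7,"roll": 0,"jaw": 0.6},{"dx": 0,"dy": 0,"dz": 0,"roll": 0,"jaw": 0.6}])

```text
time_s: 12.33
ee_pos: [0.537, -0.026, 0.0926]
eef_rot: [3.142, -0.0, 3.141]
force: [3.5, 1.2, -9.0]
grip_width: 0.0336
grip_force: 22.0
```

Call:
send_rows(rows=[{"dx": 0,"dy": 0,"dz": -0.7,"roll": 0,"jaw": 0.6},{"dx": 0,"dy": 0,"dz": 0,"roll": 0,"jaw": 0.6}])

```text
time_s: 12.5
ee_pos: [0.537, -0.026, 0.0933]
eef_rot: [3.142, -0.0, 3.141]
force: [4.0, 1.0, -9.5]
grip_width: 0.0339
grip_force: 22.0
```

Call:
send_rows(rows=[{"dx": 0,"dy": 0,"dz": -0.5,"roll": 0,"jaw": 0.6},{"dx": 0,"dy": 0,"dz": 0,"roll": 0,"jaw": 0.6}])

```text
time_s: 12.67
ee_pos: [0.537, -0.0261, 0.0938]
eef_rot: [3.142, 0.0, 3.141]
force: [3.5, 1.2, -8.9]
grip_width: 0.0335
grip_force: 22.0
```

Call:
send_rows(rows=[{"dx": 0,"dy": 0,"dz": -0.7,"roll": 0,"jaw": 0.6},{"dx": 0,"dy": 0,"dz": 0,"roll": 0,"jaw": 0.6}])

```text
time_s: 12.83
ee_pos: [0.5369, -0.026, 0.0943]
eef_rot: [-3.142, -0.0, 3.142]
force: [4.6, 1.1, -11.4]
grip_width: 0.0334
grip_force: 22.0
```

Call:
send_rows(rows=[{"dx": 0,"dy": 0,"dz": -0.5,"roll": 0,"jaw": 0.6},{"dx": 0,"dy": 0,"dz": 0,"roll": 0,"jaw": 0.6}])

```text
time_s: 13.0
ee_pos: [0.5368, -0.026, 0.0945]
eef_rot: [3.142, -0.001, 3.141]
force: [5.8, 1.0, -13.7]
grip_width: 0.0336
grip_force: 22.0
```

The stop showed up at z≈0.0944. I'll ease off and begin turning.

Call:
send_rows(rows=[{"dx": 0,"dy": 0,"dz": 0.9,"roll": 0,"jaw": 0.6},{"dx": 0,"dy": 0,"dz": 0.9,"roll": 0,"jaw": 0.6},{"dx": 0,"dy": 0,"dz": 0,"roll": 0,"jaw": 0.6}])

```text
time_s: 13.25
ee_pos: [0.537, -0.0261, 0.0931]
eef_rot: [3.142, -0.0, 3.141]
force: [3.7, 1.1, -9.0]
grip_width: 0.0339
grip_force: 22.0
```

```bash
cat > o.py <<'E'
from station import *
import numpy as np
o=get_obs();print(*[np.round(o[k],4) for k in("ee_pos","eef_rot","force","moment","tau")],np.round(o["qpos"][5],3))
E
python3 o.py
```

```text
[ 0.537  -0.0261  0.0931] [ 3.1416e+00 -1.0000e-04  3.1415e+00] [ 3.6871  1.0639 -8.9761] [ 0.3246 -0.8241 -0.0261] [-7.59600e-01 -5.86515e+01 -3.24817e+01 -4.64700e-01  1.11490e+00
 -1.57000e-02] -1.687
```

Call:
send_rows(rows=[{"dx": 0,"dy": 0,"dz": 0,"roll": 3,"jaw": 0.6},{"dx": 0,"dy": 0,"dz": -0.1,"roll": 3,"jaw": 0.6},{"dx": 0,"dy": 0,"dz": -0.15,"roll": 3,"jaw": 0.6}])

```text
time_s: 13.5
ee_pos: [0.537, -0.026, 0.0935]
eef_rot: [3.142, 0.0, 2.982]
force: [4.4, 1.7, -9.5]
grip_width: 0.0336
grip_force: 22.0
```

```bash
python3 o.py
```

```text
[ 0.537  -0.026   0.0935] [3.1416 0.     2.9821] [ 4.4076  1.6558 -9.5271] [ 0.3555 -0.7998  0.1248] [ -1.0263 -58.7058 -32.6625  -0.4865   1.0645  -1.2407] -1.528
```

Call:
send_rows(rows=[{"dx": 0,"dy": 0,"dz": 0,"roll": 0,"jaw": 0.6},{"dx": 0,"dy": 0,"dz": 0,"roll": 0,"jaw": 0.6}])

```text
time_s: 13.67
ee_pos: [0.537, -0.026, 0.0935]
eef_rot: [3.141, 0.0, 2.986]
force: [3.8, 1.4, -8.6]
grip_width: 0.0338
grip_force: 22.0
```

```bash
python3 o.py
```

```text
[ 0.537  -0.026   0.0935] [3.1415 0.     2.9859] [ 3.798   1.3979 -8.5623] [ 0.3688 -0.7403 -0.0877] [ -0.8499 -58.764  -32.7035  -0.5732   1.0714   0.3311] -1.532
```

Call:
send_rows(rows=[{"dx": 0,"dy": 0,"dz": -0.1,"roll": 3,"jaw": 0.6},{"dx": 0,"dy": 0,"dz": -0.15,"roll": 3,"jaw": 0.6},{"dx": 0,"dy": 0,"dz": 0,"roll": 0,"jaw": 0.6}])

```text
time_s: 13.92
ee_pos: [0.537, -0.026, 0.0937]
eef_rot: [3.142, 0.0, 2.879]
force: [3.1, 0.8, -10.1]
grip_width: 0.0338
grip_force: 22.0
```

```bash
python3 o.py
```

```text
[ 0.537  -0.026   0.0937] [3.1415 0.     2.879 ] [  3.0656   0.794  -10.1493] [ 0.4474 -0.8252 -0.1309] [ -0.9749 -58.7457 -32.6875  -0.6051   1.0886   1.1356] -1.425
```

Call:
send_rows(rows=[{"dx": 0,"dy": 0,"dz": -0.2,"roll": 4,"jaw": 0.6},{"dx": 0,"dy": 0,"dz": -0.2,"roll": 4,"jaw": 0.6},{"dx": 0,"dy": 0,"dz": -0.1,"roll": 2,"jaw": 0.6},{"dx": 0,"dy": 0,"dz": 0,"roll": 0,"jaw": 0.6},{"dx": 0,"dy": 0,"dz": 0,"roll": 0,"jaw": 0.6},{"dx": 0,"dy": 0,"dz": 0,"roll": 0,"jaw": 0.6}])

```text
time_s: 14.42
ee_pos: [0.537, -0.026, 0.0941]
eef_rot: [3.141, -0.0, 2.708]
force: [4.8, 2.2, -9.4]
grip_width: 0.0334
grip_force: 22.0
```

```bash
python3 o.py
```

```text
[ 0.537  -0.026   0.0941] [ 3.1415 -0.      2.7077] [ 4.7904  2.2305 -9.4268] [ 0.564  -0.9057 -0.0064] [-1.30410e+00 -5.87728e+01 -3.25958e+01 -7.62000e-01  1.19160e+00
 -4.39000e-02] -1.254
```

Call:
send_rows(rows=[{"dx": 0,"dy": 0,"dz": -0.2,"roll": 4,"jaw": 0.6},{"dx": 0,"dy": 0,"dz": -0.2,"roll": 4,"jaw": 0.6},{"dx": 0,"dy": 0,"dz": -0.1,"roll": 2,"jaw": 0.6},{"dx": 0,"dy": 0,"dz": 0,"roll": 0,"jaw": 0.6},{"dx": 0,"dy": 0,"dz": 0,"roll": 0,"jaw": 0.6},{"dx": 0,"dy": 0,"dz": 0,"roll": 0,"jaw": 0.6}])

```text
time_s: 14.92
ee_pos: [0.537, -0.026, 0.0946]
eef_rot: [3.141, 0.0, 2.533]
force: [3.7, 2.7, -8.8]
grip_width: 0.0332
grip_force: 22.0
```

```bash
python3 o.py
```

```text
[ 0.537  -0.026   0.0946] [3.1414 0.     2.5325] [ 3.7495  2.6941 -8.801 ] [ 0.5756 -0.923  -0.0915] [-1.36680e+00 -5.87871e+01 -3.25543e+01 -8.22800e-01  1.26720e+00
 -5.31000e-02] -1.078
```

Call:
send_rows(rows=[{"dx": 0,"dy": 0,"dz": -0.25,"roll": 4,"jaw": 0.6},{"dx": 0,"dy": 0,"dz": -0.25,"roll": 4,"jaw": 0.6},{"dx": 0,"dy": 0,"dz": -0.25,"roll": 4,"jaw": 0.6},{"dx": 0,"dy": 0,"dz": -0.25,"roll": 4,"jaw": 0.6},{"dx": 0,"dy": 0,"dz": -0.2,"roll": 4,"jaw": 0.6},{"dx": 0,"dy": 0,"dz": 0,"roll": 0,"jaw": 0.6},{"dx": 0,"dy": 0,"dz": 0,"roll": 0,"jaw": 0.6},{"dx": 0,"dy": 0,"dz": 0,"roll": 0,"jaw": 0.6}])

```text
time_s: 15.58
ee_pos: [0.5371, -0.026, 0.0959]
eef_rot: [3.141, 0.0, 2.183]
force: [4.7, 3.1, -10.0]
grip_width: 0.0337
grip_force: 22.0
```

```bash
python3 o.py
```

```text
[ 0.5371 -0.026   0.0959] [3.1412e+00 1.0000e-04 2.1834e+00] [ 4.7269  3.1086 -9.9535] [ 0.5731 -1.1208 -0.0655] [-1.42760e+00 -5.88603e+01 -3.24909e+01 -8.23300e-01  1.42400e+00
 -3.75000e-02] -0.729
```

Call:
send_rows(rows=[{"dx": 0,"dy": 0,"dz": -0.2,"roll": 4,"jaw": 0.6},{"dx": 0,"dy": 0,"dz": -0.1,"roll": 2,"jaw": 0.6},{"dx": 0,"dy": 0,"dz": 0,"roll": 0,"jaw": 0.6},{"dx": 0,"dy": 0,"dz": 0,"roll": 0,"jaw": 0.6},{"dx": 0,"dy": 0,"dz": 0,"roll": 0,"jaw": 0.6}])

```text
time_s: 16.0
ee_pos: [0.5371, -0.026, 0.0962]
eef_rot: [3.141, 0.0, 2.079]
force: [4.5, 2.7, -9.2]
grip_width: 0.0334
grip_force: 22.0
```

```bash
python3 o.py
```

```text
[ 0.5371 -0.026   0.0962] [3.1411e+00 1.0000e-04 2.0787e+00] [ 4.4527  2.6531 -9.1957] [ 0.5319 -1.1473 -0.042 ] [-1.41340e+00 -5.88782e+01 -3.24736e+01 -8.03200e-01  1.46050e+00
 -5.36000e-02] -0.625
```

Call:
send_rows(rows=[{"dx": 0,"dy": 0,"dz": -0.25,"roll": 5,"jaw": 0.6},{"dx": 0,"dy": 0,"dz": 0,"roll": 0,"jaw": 0.6},{"dx": 0,"dy": 0,"dz": 0,"roll": 0,"jaw": 0.6},{"dx": 0,"dy": 0,"dz": 0,"roll": 0,"jaw": 0.6}], force=18)

```text
time_s: 16.33
ee_pos: [0.5372, -0.026, 0.0964]
eef_rot: [3.141, 0.0, 1.991]
force: [5.0, 3.1, -9.5]
grip_width: 0.0339
grip_force: 18.0
```

```bash
python3 o.py
```

```text
[ 0.5372 -0.026   0.0964] [3.1411e+00 1.0000e-04 1.9914e+00] [ 5.0321  3.1189 -9.5147] [ 0.5324 -1.1095 -0.0665] [-1.39380e+00 -5.89072e+01 -3.24811e+01 -7.76900e-01  1.47800e+00
 -3.27000e-02] -0.537
```

Call:
send_rows(rows=[{"dx": 0,"dy": 0,"dz": -0.25,"roll": 4,"jaw": 0.6},{"dx": 0,"dy": 0,"dz": 0,"roll": 0,"jaw": 0.6},{"dx": 0,"dy": 0,"dz": 0,"roll": 0,"jaw": 0.6},{"dx": 0,"dy": 0,"dz": 0,"roll": 0,"jaw": 0.6}])

```text
time_s: 16.67
ee_pos: [0.5371, -0.026, 0.0966]
eef_rot: [3.141, 0.0, 1.922]
force: [4.8, 2.3, -9.9]
grip_width: 0.0335
grip_force: 18.0
```

```bash
python3 o.py
```

```text
[ 0.5371 -0.026   0.0966] [3.1411 0.     1.9216] [ 4.7723  2.3478 -9.9194] [ 0.4901 -1.1349 -0.0801] [-1.37720e+00 -5.89304e+01 -3.24819e+01 -7.58800e-01  1.49880e+00
 -4.08000e-02] -0.467
```

Call:
send_rows(rows=[{"dx": 0,"dy": 0,"dz": -0.3,"roll": 5,"jaw": 0.6},{"dx": 0,"dy": 0,"dz": 0,"roll": 0,"jaw": 0.6},{"dx": 0,"dy": 0,"dz": 0,"roll": 0,"jaw": 0.6},{"dx": 0,"dy": 0,"dz": 0,"roll": 0,"jaw": 0.6}])

```text
time_s: 17.0
ee_pos: [0.5372, -0.026, 0.097]
eef_rot: [3.141, 0.0, 1.834]
force: [5.4, 2.0, -10.6]
grip_width: 0.0338
grip_force: 18.0
```

```bash
python3 o.py
```

```text
[ 0.5372 -0.026   0.097 ] [3.1411e+00 1.0000e-04 1.8344e+00] [  5.4341   2.0035 -10.5776] [ 0.4358 -1.194  -0.0682] [-1.35470e+00 -5.89611e+01 -3.24820e+01 -7.35600e-01  1.52450e+00
 -3.29000e-02] -0.38
```

Call:
send_rows(rows=[{"dx": 0,"dy": 0,"dz": -0.25,"roll": 4,"jaw": 0.6},{"dx": 0,"dy": 0,"dz": 0,"roll": 0,"jaw": 0.6},{"dx": 0,"dy": 0,"dz": 0,"roll": 0,"jaw": 0.6},{"dx": 0,"dy": 0,"dz": 0,"roll": 0,"jaw": 0.6}])

```text
time_s: 17.33
ee_pos: [0.5372, -0.026, 0.0972]
eef_rot: [3.141, 0.0, 1.765]
force: [4.7, 2.5, -9.7]
grip_width: 0.0337
grip_force: 18.0
```

```bash
python3 o.py
```

```text
[ 0.5372 -0.026   0.0972] [3.1411e+00 1.0000e-04 1.7646e+00] [ 4.7326  2.5435 -9.7294] [ 0.4648 -1.0874 -0.0604] [-1.32990e+00 -5.89885e+01 -3.24906e+01 -7.14100e-01  1.53940e+00
 -4.09000e-02] -0.31
```

Call:
send_rows(rows=[{"dx": 0,"dy": 0,"dz": -0.25,"roll": 5,"jaw": 0.6},{"dx": 0,"dy": 0,"dz": 0,"roll": 0,"jaw": 0.6},{"dx": 0,"dy": 0,"dz": 0,"roll": 0,"jaw": 0.6},{"dx": 0,"dy": 0,"dz": 0,"roll": 0,"jaw": 0.6}])

```text
time_s: 17.67
ee_pos: [0.5372, -0.026, 0.0974]
eef_rot: [3.141, 0.0, 1.677]
force: [4.7, 2.6, -10.2]
grip_width: 0.0332
grip_force: 18.0
```

```bash
python3 o.py
```

```text
[ 0.5372 -0.026   0.0974] [3.1411 0.     1.6773] [  4.727    2.6025 -10.1586] [ 0.3953 -1.1806 -0.0366] [-1.30100e+00 -5.90181e+01 -3.24951e+01 -6.87200e-01  1.55540e+00
 -3.31000e-02] -0.223
```

Call:
send_rows(rows=[{"dx": 0,"dy": 0,"dz": -0.25,"roll": 4,"jaw": 0.6},{"dx": 0,"dy": 0,"dz": 0,"roll": 0,"jaw": 0.6},{"dx": 0,"dy": 0,"dz": 0,"roll": 0,"jaw": 0.6},{"dx": 0,"dy": 0,"dz": 0,"roll": 0,"jaw": 0.6}])

```text
time_s: 18.0
ee_pos: [0.5373, -0.026, 0.0976]
eef_rot: [3.141, 0.0, 1.608]
force: [8.7, 2.9, -12.4]
grip_width: 0.0332
grip_force: 18.0
```

```bash
python3 o.py
```

```text
[ 0.5373 -0.026   0.0976] [3.1408e+00 1.0000e-04 1.6078e+00] [  8.6594   2.92   -12.3791] [ 0.3131 -1.4201  0.1495] [ -1.4896 -60.1605 -32.285   -0.5963   2.0171   0.1629] -0.154
```

The torque rose by 0.2 N m at about 1.53 rad, so the screw is snug. Letting go and backing off.

Call:
send_rows(rows=[{"dx": 0,"dy": 0,"dz": 0,"roll": 0,"jaw": 0},{"dx": 0,"dy": 0,"dz": 0,"roll": 0,"jaw": 0},{"dx": 0,"dy": 0,"dz": 0,"roll": 0,"jaw": 0},{"dx": 0,"dy": 0,"dz": 0,"roll": 0,"jaw": 0},{"dx": 0,"dy": 0,"dz": -15,"roll": 0,"jaw": 0},{"dx": 0,"dy": 0,"dz": -30,"roll": 0,"jaw": 0},{"dx": 0,"dy": 0,"dz": -40,"roll": 0,"jaw": 0},{"dx": 0,"dy": -40,"dz": -10,"roll": 0,"jaw": 0},{"dx": 0,"dy": -40,"dz": 0,"roll": 0,"jaw": 0},{"dx": 0,"dy": -40,"dz": 0,"roll": 0,"jaw": 0},{"dx": 0,"dy": -40,"dz": 0,"roll": 0,"jaw": 0},{"dx": 0,"dy": 0,"dz": 0,"roll": 0,"jaw": 0}])

```text
time_s: 19.0
ee_pos: [0.372, -0.0314, 0.1927]
eef_rot: [-3.141, 0.0, 1.606]
force: [0.5, 0.7, 0.6]
grip_width: 0.047
grip_force: 0.0
```

```bash
python3 o.py; python3 - <<'E'
from h import *
d=grab()
f=[cv2.resize(d[n]["frame"][b:b+150,a:a+180,::-1],None,fx=2.2,fy=2.2) for n,(a,b) in dict(top=(190,120),side=(190,150)).items()]
cv2.imwrite("pics/t3.png",np.hstack(f))
for n,b in dict(top=(262,195,300,236),side=(230,195,265,240)).items():
    w=cloud(d[n]);p=w[b[1]:b[3],b[0]:b[2]].reshape(-1,3);p=p[(p[:,2]>.1125)&(p[:,2]<.13)];print(n,len(p),np.median(p,0) if len(p) else "")
E
```

```text
[ 0.372  -0.0314  0.1927] [-3.1410e+00  2.0000e-04  1.6058e+00] [0.5278 0.6697 0.5953] [-0.0108  0.0607 -0.0083] [-4.20300e-01 -3.24483e+01 -3.08118e+01  3.18000e-02  1.23500e-01
 -4.02800e-01] -0.217
top 229 [ 0.53677532 -0.02617765  0.11765894]
side 158 [ 0.5358525  -0.02865203  0.11802836]
```

View pics/t3.png

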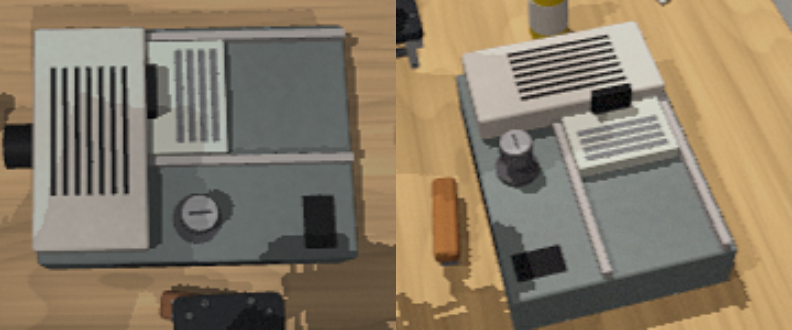

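The top crop shows the knob standing out at (200,212) and the cassette home. I'll compare the knob's slot with the first picture to confirm it turned.

```bash
python3 - <<'E'
import cv2,numpy as np
from station import *
a=cv2.imread("pics/top0.png")[203:231,266:296]; b=camera("top")["frame"][203:231,266:296,::-1]
s0=cv2.imread("pics/side0.png")[205:241,228:262]; s1=camera("side")["frame"][205:241,228:262,::-1]
r=lambda x:cv2.resize(x,(390,290),interpolation=cv2.INTER_NEAREST)
cv2.imwrite("pics/k.png",np.vstack([np.hstack([r(a),r(b)]),np.hstack([r(s0),r(s1)])]))
E
```

```text
(no output)
```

View pics/k.png

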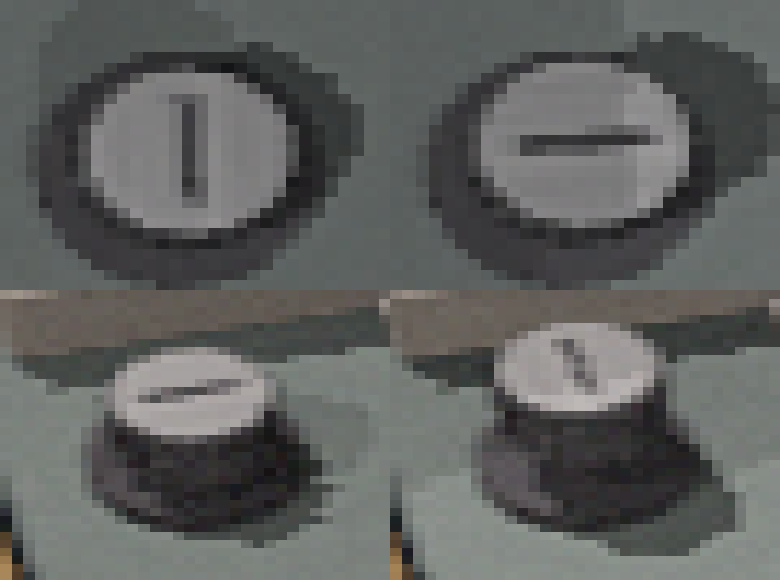

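The slot has turned by about 88°, from vertical to nearly horizontal in the top view, which matches the commanded turn. So the screw really turned and the pads did not slip. Handing in.

```bash
python3 -c "
from station import *
print(hand_in())"
```

```text
the job is handed in; nothing more can be done
None
```

The job is handed in (no verdict came back): the cassette is home against its stop, and the screw was pulled to its stop, eased off, turned clockwise about 1.5 rad until snug at about 0.2 N m, and let go.

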